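Lean the finished plate from the vise against the brick

ROBOT

A 7-joint arm with a two-finger parallel gripper is mounted at the origin on the work surface. World frame = base frame: x ahead of the robot, y to its left, z up, the work surface at z = 0. Lengths are in m, angles in degrees, forces in N, time in s.
With the tool pointing down it reaches from about 0.425 to 0.875 m from the base axis. Payload 4.7 kg.
Tool frame: the origin (TCP) lies on the centre line of the jaws, within the pads' length; the fingertips stand 17 mm ahead of it and the grasp point (between the pads) lies 2 mm behind it; z points along the fingers, y is the line along which they close (so a half turn about z gives the same grasp; the last joint's range is limited). The gripper opens to 87 mm and grips with 3 to 60 N. Pads are 19 mm wide; open, the fingers measure 117 mm over their backs; the gripper's body (75 mm by 190 mm) begins 51 mm behind the grasp point.
Start: joints at [72.542, 18.392, -4.016, 83.108, 1.295, 78.541, -3.26], TCP at [0.204, -0.617, 0.212] pointing down, gripper open.
Joint ranges: [-163.93, 163.93], [-17.29, 119.83], [-79.2, 71.16], [3.27, 140.29], [-89.18, 269.18], [5.43, 117.66], [-154.24, 154.24]. Speed limits (degrees/s): [147.25, 147.25, 180, 180, 180, 180, 180].

INTERFACE

Orientations are given as [roll, pitch, yaw] about the fixed x, y, z axes, in that order (R = Rz(yaw) Ry(pitch) Rx(roll)).
In Python, from cell import env, read_camera gives the robot as it stands.
- The arm moves only by the shell command python3 -m jog 'ROWS' [FORCE]. ROWS is JSON, a list of rows, each a list of 5 numbers: the opening, from 0 (shut) to 1 (fully open), then the shift along the tool's x, y, z each as a share of 0.02 m, from -1 to 1, then the turn about the tool's z as a share of 45 degrees, from -1 to 1. In form: [[gripper, x, y, z, yaw], ...]. A call has 1 to 12 rows; each row shifts and turns the commanded pose from where the row before left it, along the tool's axes as they then stand; what a row does not reach is not made up. A row lasts 1/12 s, in which the tool goes at most 41.7 mm and 7.16 degrees, less where a joint would pass 70% of its speed; a pose out of reach is approached as far as the arm can. A call with a number of a shift or a turn outside -1 to 1 is refused whole. A call with a gripper value outside its range is refused whole. The fingers move at their own pace and stop on an object; FORCE is the grip in N (left out, the last holds). Time passes only in rows, so rows that do not move let the fingers close. It gives the time, the measured TCP pose, the force, the opening and the grip force at its end, in the units of the state.
- env.get_obs(): the state, without advancing time (a new reading comes with each control period).
- read_camera(name): name is "scene" or "top" or "wrist"; returns a dict with "color" (420x560x3 uint8, red, green, blue), "range_z" (420x560 float32, m along the optical axis (not along the pixel's ray), 0 where there is no reading), "mtx" (3x3 intrinsics, pixels), "k1" (the pictures are not rectified: a ray, as slopes to the right and down, at radius r is drawn at 1 + k1 r^2 times it, then the intrinsics apply), "world_from_camera" (4x4, takes a point from camera to world coordinates); the wrist camera has in their place "T_tool_cam" (4x4, takes a point from camera to tool coordinates, whose origin is the TCP and whose axes are the flange's). Camera axes: x right, y down, z forward; pixel columns grow to the right and rows downward; lengths in m; the calibration is good to about 2 mm. A picture is of the moment at which its call begins: read the wrist's pose just before it.
- env.sign_off(): hands the job in; it is judged then, once.
The state is a dict: "time_s": time; "qpos": joint angles; "joint_velocities": joint speeds; "effort": joint torques, N m; "tool_pos": TCP position; "tool_rot": TCP orientation; "force": force on the tool from outside, world axes, zero at the start; "wrist_torque": the same for the moment, N m; "grip_width": finger opening in m; "grasp_force": force on a finger pad.
Only numpy, scipy, OpenCV 4.12 (cv2) and the standard library are available. Lean on these libraries where they do the work, as an engineer would, in place of code of your own. Each camera call takes 0.05 s, during which the arm holds its last target. There are 200 camera calls.

TASK

Slide the vise jaw open a couple of centimetres by its grip post, lift the drilled plate out and lean it to dry against the long side of the brick on the rubber mat: standing tall, square to the brick and near its middle, its foot on the mat and its back on the brick's top edge, about 20 degrees from upright. Set it down gently while holding it, and let go only once it touches both mat and brick; do not shove the brick out of place or disturb the tin, grinding disc and spanner lying close by, and leave the vise open.

Things in the scene. Friction and masses are not known exactly. Their poses are not given: they have to be found in the camera images.
- jaw_grip (a point): Grip point, 95 mm above the bench, on the upright round steel post (20 mm across, its top 116 mm above the bench) at the outer end of the vise's sliding jaw, 121 mm from the plate when shut. Pinch it from above and pull it level, straight away from the plate (the vise's -x), to open the jaw.
- jaw (a joint): How far the sliding jaw of the vise has been pulled open: 0 m closed on the plate, 0.03 m at its stop. It is stiff (about 7 N) and stays where it is left.
- vise: Grey bench vise fixed to the bench, bed 80 x 235 mm. Origin on the bench under the plate's slot, midway between the shut jaws (10 mm apart). x: sliding direction, fixed jaw on the +x side, sliding jaw on the -x side; z up. The bed the plate stands on is 35 mm above the bench; the jaws are 110 mm wide, 36 mm thick and reach 85 mm above the bench.
- plate: The finished part: drilled plain aluminium plate, 10 mm thick (its x), 100 mm wide (its y), 160 mm tall (its z), 0.3 to 0.6 kg. It starts upright in the vise, its upper 110 mm standing out above the jaws, and may tip a little when the jaw is opened. Origin: centre of its lower 10 x 100 mm edge; z runs up the plate.
- plate_top (a point): Centre of the plate's upper edge.
- mat: Black rubber mat fixed to the bench, 240 (x) x 280 (y) mm, 5 mm thick. Origin: centre of its underside, on the bench.
- brick: Loose clay brick standing on its long narrow edge on the mat: 65 mm thick (x), 215 mm long (y), 102 mm tall (z), 2.3 kg. Origin: centre of its underside, on the mat. Its x axis points roughly away from the robot; most of the free mat is on that side.
- tin: Bystander: small steel tin, 60 mm across and 55 mm tall, standing on the mat near a far corner; origin under its centre.
- disc: Bystander: flat grey grinding disc, 115 mm across, 12 mm thick, lying on the bench beside the vise; origin under its centre.
- spanner: Bystander: steel spanner 180 mm long, lying on the bench beside the vise, along the vise's x axis, on the side nearer the robot.

How it is judged (in metres and radians):
On the way, in this order (a step that is already met when the one before it is completed fails the run):
1. the vise jaw is open by more than 12 mm, with the plate still standing in the vise (value of joint jaw above 0.012 m and z of plate in the frame of vise below 0.06 m), for 0.2 s.
2. the plate is held, lifted clear of the vise (contact force between the fingers and plate above 0.5 N and z of plate in the frame of vise above 0.09 m), for 0.2 s.
3. still held, the tilted plate touches both the mat with its foot and the brick with its back (contact force between the fingers and plate above 0.5 N and angle between plate's own z axis and vertical between 0.17 and 0.56 rad and contact force between plate and brick above 0.15 N and contact force between plate and mat above 0.5 N), for 0.1 s.
At the end, for the whole second after the job is handed in: Plate released and at rest, foot on the mat, back on the brick, 10 to 32 degrees from upright, square to the brick within 12 degrees and within 60 mm of its middle; brick within 15 mm of its start; vise jaw still over 12 mm open (contact force between plate and brick above 0.15 N and contact force between plate and mat above 0.5 N and angle between plate's own z axis and vertical between 0.17 and 0.56 rad and angle between the y axis of plate and the y axis of brick, either way round below 0.22 rad and y of plate in the frame of brick between -0.06 and 0.06 m and height (world z) of plate below 0.02 m and linear speed of plate below 0.02 m/s and angular speed of plate below 0.1 rad/s and distance of brick from where it was at the start of the episode below 0.015 m and value of joint jaw above 0.012 m); the robot touches nothing.
It fails at once if the brick is shoved more than 20 mm or tipped (distance of brick from where it was at the start of the episode above 0.02 m or angle between brick's own z axis and vertical above 0.25 rad).
It fails at once if the plate is slammed on the mat (over 60 N) (contact force between plate and mat above 60 N).
It fails at once if a bystander is moved more than 40 mm (distance of any of tin, disc, spanner from where it was at the start of the episode above 0.04 m).
It also fails if it takes over 61 s, if anything falls off the work surface, if the arm or the gripper's body presses on something with over 40 N, if the wrist force passes 120 N, or if a joint passes its speed limit or range.

## Working session

There is one attempt and no reset: what is moved stays moved. The work goes in short steps, Python scripts to look and compute and a shell command to move; the robot and the scene stay as the last step left them, time stands still between calls to the robot, and variables do not carry over. Pictures are saved under pics/ and viewed, at most 10 in all, crops included, and the job is handed in when it is done.

```bash
ls; mkdir -p pics; python3 - <<'E'
from cell import env, read_camera
import cv2,numpy as np,pickle
print(env.get_obs())
ims=[]
for n in ["scene","top"]:
    c=read_camera(n); pickle.dump(c,open(f"{n}.pkl","wb")); print(n,c["mtx"].tolist(),c["k1"],c["world_from_camera"].round(3).tolist())
    cv2.imwrite(f"pics/{n}.png",c["color"][:,:,::-1])
E
```

```text
pics
{'time_s': 0.0, 'qpos': array([72.54271724, 18.43969475, -4.01634258, 83.17582035,  1.29444484,
       78.538728  , -3.25983094]), 'joint_velocities': array([-0.05381705, -0.00547806, -0.05380899,  0.01100585,  0.04568434,
        0.07342271, -0.03993415]), 'effort': array([-8.85932459e-04, -4.91290784e+01, -4.04230328e-01, -3.12524736e+01,
       -6.38586120e-02,  4.39903478e-02,  1.80799534e-04]), 'tool_pos': array([ 0.20350407, -0.6167221 ,  0.21104637]), 'tool_rot': array([-1.79890971e+02,  4.88542360e-03,  1.82678853e+01]), 'force': array([-0.04492492,  0.96760096,  0.02089512]), 'wrist_torque': array([ 0.01325597, -0.04156198,  0.05650851]), 'grasp_force': 0.0, 'grip_width': 0.08684208677137709}
scene [[423.14724612772335, 0.0, 282.148320468887], [0.0, 423.14724612772335, 206.51432598895556], [0.0, 0.0, 1.0]] -0.08216019862524365 [[0.662, 0.538, -0.523, 1.023], [0.75, -0.474, 0.461, -0.401], [0.001, -0.697, -0.717, 0.751], [0.0, 0.0, 0.0, 1.0]]
top [[379.1159990465524, 0.0, 281.9286861199873], [0.0, 379.1159990465524, 206.68112808602118], [0.0, 0.0, 1.0]] -0.06747507149279076 [[0.004, -1.0, 0.03, 0.531], [-1.0, -0.005, -0.03, 0.015], [0.031, -0.03, -0.999, 0.931], [0.0, 0.0, 0.0, 1.0]]
```

View pics/scene.png

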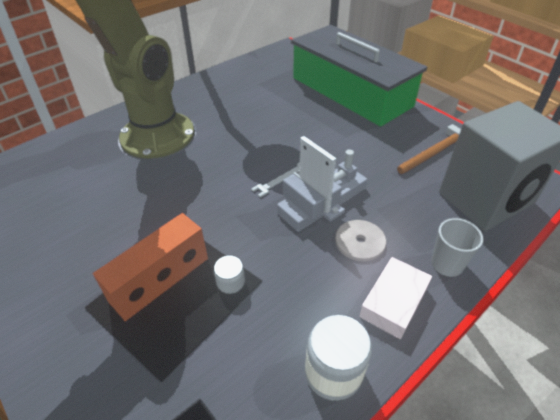

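View pics/top.png

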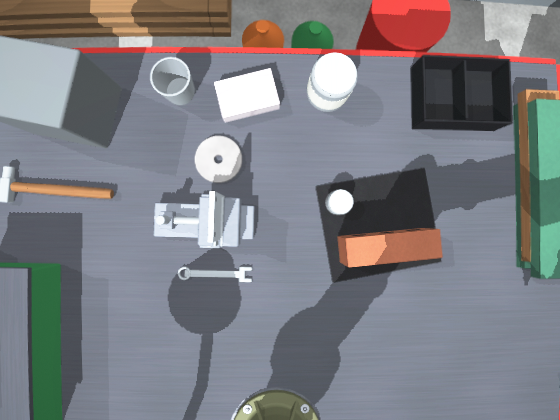

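The scene picture shows the brick about (150,265) on the black mat, the tin (229,275), the plate in the vise (318,170), the post (348,158), the disc (360,240) and the spanner (265,188). In the top picture the post is about (165,217), the plate (213,220), the brick (390,248), and the free mat lies above it (380,205).

```bash
cat > h.py <<'E'
import cv2,numpy as np,pickle
def load(n): return pickle.load(open(n+".pkl","rb"))
def rays(c,uv):
    uv=np.asarray(uv,float).reshape(-1,1,2)
    p=cv2.undistortPoints(uv,c["mtx"],np.array([c["k1"],0,0,0.]))[:,0]
    d=np.c_[p,np.ones(len(p))]; T=c["world_from_camera"]
    return T[:3,3],d@T[:3,:3].T
def plane(c,uv,z):
    o,d=rays(c,uv); return o+d*((z-o[2])/d[:,2])[:,None]
def cloud(c):
    h,w=c["range_z"].shape; v,u=np.mgrid[:h,:w]
    o,d=rays(c,np.c_[u.ravel(),v.ravel()])
    P=o+d*c["range_z"].reshape(-1,1); P[c["range_z"].ravel()==0]=np.nan
    return P.reshape(h,w,3)
def tri(c1,p1,c2,p2):
    (a,d),(b,e)=rays(c1,p1),rays(c2,p2); d,e=d[0],e[0]
    s,t=np.linalg.lstsq(np.c_[d,-e],b-a,rcond=None)[0]
    x,y=a+s*d,b+t*e; return (x+y)/2,np.linalg.norm(x-y)
E
python3 - <<'E'
from h import *
for n in ["top","scene"]:
    c=load(n);P=cloud(c);hsv=cv2.cvtColor(c["color"],cv2.COLOR_RGB2HSV)
    x,y,z=np.moveaxis(P,2,0)
    def rect(m,name):
        q=P[m]
        r=cv2.minAreaRect(q[:,:2].astype(np.float32)*1000)
        print(n,name,m.sum(),"z %.3f %.3f"%tuple(np.percentile(q[:,2],[5,95])),"c",np.round(r[0]),"s",np.round(r[1]),"a",round(r[2],1))
    work=(x>.3)&(x<.8)&(y>-.5)&(y<.4)
    rect(work&(hsv[...,0]<15)&(hsv[...,1]>110)&(y<-.0)&(z>.1)&(z<.115),"bricktop")
    v=work&(y>.05)&(y<.35)&(x>.42)&(x<.62)
    rect(v&(z>.125)&(z<.21),"plate");rect(v&(z>.187)&(z<.21),"platetop")
    rect(v&(z>.1)&(z<.125)&(y>.2),"post")
    rect(v&(z>.075)&(z<.095)&(y<.235),"jaws85")
    rect(work&(y<0)&(hsv[...,2]<45)&(z<.02)&(x>.4),"mat")
    rect(work&(y<0)&(x>.5)&(z>.045)&(z<.065)&(hsv[...,1]<80),"tin")
    # height profile along vise
    if n=="top":
        for yy in np.arange(.1,.34,.01):
            m=v&(abs(y-yy)<.005)&(abs(x-.5)<.04); q=P[m]
            print(round(yy,2),q[:,2].max().round(3) if len(q) else None,np.median(q[:,2]).round(3) if len(q) else None)
E
```

```text
top bricktop 2800 z 0.104 0.109 c [ 467. -257.] s [ 66. 215.] a 5.3
top plate 503 z 0.132 0.196 c [534. 129.] s [ 10. 100.] a 88.7
top platetop 289 z 0.190 0.197 c [534. 129.] s [ 10. 100.] a 88.7
top post 83 z 0.102 0.117 c [527. 252.] s [20. 18.] a 2.9
top jaws85 1416 z 0.081 0.087 c [526. 131.] s [ 90. 114.] a 88.5
top mat 1059 z 0.002 0.015 c [ 618. -316.] s [248. 516.] a 47.2
top tin 777 z 0.048 0.063 c [ 652. -302.] s [295. 394.] a 0.0
0.1 0.089 0.084
0.11 0.089 0.085
0.12 0.192 0.086
0.13 0.198 0.193
0.14 0.196 0.059
0.15 0.087 0.084
0.16 0.088 0.085
0.17 0.089 0.084
0.18 0.085 0.064
0.19 0.067 0.035
0.2 0.068 0.034
0.21 0.066 0.034
0.22 0.066 0.034
0.23 0.068 0.034
0.24 0.12 0.06
0.25 0.12 0.069
0.26 0.117 0.035
0.27 0.071 0.002
0.28 0.038 0.033
0.29 0.036 0.032
0.3 0.005 -0.0
0.31 0.006 -0.0
0.32 0.003 -0.001
0.33 0.003 -0.001
scene bricktop 2936 z 0.104 0.108 c [ 470. -259.] s [ 68. 215.] a 6.2
scene plate 1013 z 0.130 0.195 c [536. 131.] s [ 13. 102.] a 88.7
scene platetop 235 z 0.188 0.196 c [536. 131.] s [ 13. 101.] a 88.0
scene post 71 z 0.102 0.117 c [528. 251.] s [19. 20.] a 29.6
scene jaws85 918 z 0.077 0.091 c [529. 130.] s [ 91. 117.] a 89.4
scene mat 161 z 0.002 0.007 c [ 624. -326.] s [278. 101.] a 3.5
scene tin 880 z 0.047 0.062 c [ 610. -297.] s [203. 327.] a 41.8
```

```bash
python3 - <<'E'
import cv2
s=cv2.imread("pics/scene.png")[120:240,240:400];t=cv2.imread("pics/top.png")[180:290,140:270]
s=cv2.resize(s,(400*1,300));t=cv2.resize(t,(354,300))
cv2.imwrite("pics/crop.png",cv2.hconcat([s,t]))
E
```

```text
(no output)
```

View pics/crop.png

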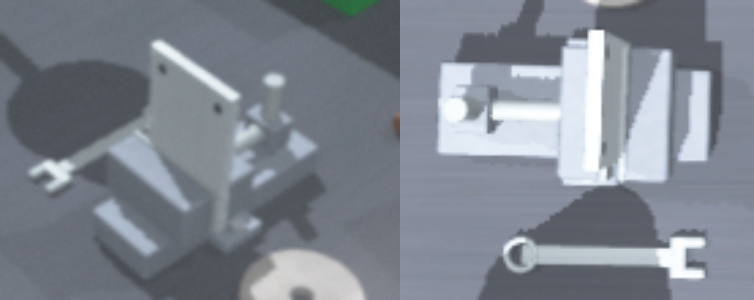

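Both views agree to about 2 mm: plate top is at (0.535, 0.130, 0.195), post at (0.5275, 0.2515) with its top at 0.117, jaws at 0.085 and brick top at 0.107, all matching the sizes given. The crop shows the rod and block (about 70 mm high) by the post.

```bash
python3 -m jog '[[1,0.7,-0.7,-0.25,0.147],[1,1,-0.8,-0.25,0.147],[1,1,-0.9,-0.25,0.146],[1,1,-1,-0.25,0],[1,1,-1,-0.25,0],[1,1,-1,-0.25,0],[1,1,-1,-0.25,0],[1,1,-1,-0.25,0],[1,1,-1,-0.25,0],[1,1,-1,-0.25,0],[1,1,-1,-0.25,0],[1,1,-1,-0.25,0]]'
python3 -m jog '[[0.7,1,-1,0,0],[0.7,1,-1,0,0],[0.7,1,-1,0,0],[0.7,1,-1,0,0],[0.7,0,-1,0,0],[0.7,0,-1,0,0],[0.7,0,-1,0,0],[0.7,0,-1,0,0],[0.7,0,-1,0,0],[0.7,0,-1,0,0],[0.7,0,-1,0,0],[0.7,0,-1,0,0]]'
python3 -m jog '[[0.7,0,-1,0,0],[0.7,0,-1,0,0],[0.7,0,-1,0,0],[0.7,0,-1,0,0],[0.7,0,-1,0,0],[0.7,0,-1,0,0],[0.7,0,-1,0,0],[0.7,0,-1,0,0],[0.7,0,-1,0,0],[0.7,0,-1,0,0],[0.7,0,-1,0,0],[0.7,0,0,0,0]]'
```

```text
time_s: 1.1
tool_pos: [0.4327, -0.3838, 0.272]
tool_rot: [-180.0, 0.0, -1.5]
force: [0.2, -0.8, -0.2]
grip_width: 0.0869
grasp_force: 0.0
time_s: 2.1
tool_pos: [0.5181, -0.1462, 0.2717]
tool_rot: [-180.0, 0.1, -1.5]
force: [0.9, 0.7, -0.4]
grip_width: 0.0605
grasp_force: 0.0
time_s: 3.1
tool_pos: [0.5235, 0.0779, 0.272]
tool_rot: [-179.9, 0.0, -1.1]
force: [0.4, 0.9, -0.1]
grip_width: 0.0607
grasp_force: 0.0
```

```bash
python3 -m jog '[[0.7,0,-1,0,0],[0.7,0,-1,0,0],[0.7,0,-1,0,0],[0.7,0,-1,0,0],[0.7,0,-1,0,0],[0.7,0,-1,0,0],[0.7,0,-1,0,0],[0.7,0,-1,0,0],[0.7,0,-0.68,0,0],[0.7,0,0,1,0],[0.7,0,0,1,0],[0.7,0,0,1,0]]'
python3 -m jog '[[0.7,0,0,1,0],[0.7,0,0,1,0],[0.7,0,0,1,0],[0.7,0,0,0.4,0],[0.7,0,0,0,0],[0.7,0,0,0,0]]'
python3 - <<'E'
from cell import env,read_camera
import cv2
o=env.get_obs();print(o["tool_pos"],o["tool_rot"],o["force"])
c=read_camera("wrist");cv2.imwrite("pics/w1.png",c["color"][:,:,::-1]);print(c["T_tool_cam"].round(3))
E
```

```text
time_s: 4.1
tool_pos: [0.5292, 0.2457, 0.2111]
tool_rot: [180.0, -0.0, -1.5]
force: [0.2, -0.3, -0.8]
grip_width: 0.0612
grasp_force: 0.0
time_s: 4.6
tool_pos: [0.5291, 0.2458, 0.1442]
tool_rot: [180.0, 0.0, -1.6]
force: [0.2, -0.5, 0.5]
grip_width: 0.0606
grasp_force: 0.0
[0.52914628 0.24575008 0.14424472] [ 1.79985146e+02  2.46701165e-02 -1.55771471e+00] [ 0.21875184 -0.51609378  0.46393302]
[[ 0.    -0.961 -0.278  0.077]
 [ 1.     0.    -0.     0.001]
 [ 0.    -0.278  0.961 -0.172]
 [ 0.     0.     0.     1.   ]]
```

View pics/w1.png

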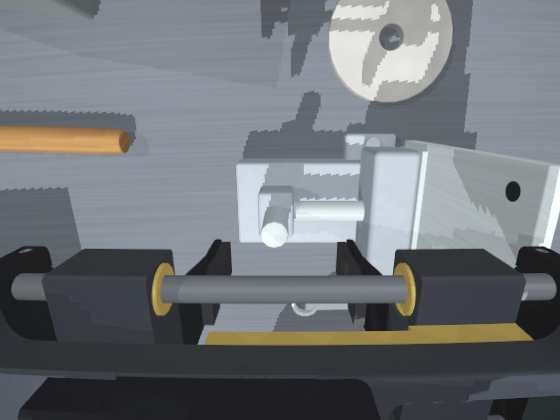

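The wrist picture shows the post at (275,233), between the fingertips (225 to 345) and about 5 mm left of centre, as the numbers say.

```bash
python3 -m jog '[[0.7,-0.06,-0.28,0,0],[0.7,0,0,0.8,0],[0.7,0,0,0.8,0],[0.7,0,0,0.8,0],[0.7,0,0,0,0],[0,0,0,0,0],[0,0,0,0,0],[0,0,0,0,0],[0,0,0,0,0],[0,0,0,0,0],[0,0,0,0,0]]' 30
```

```text
time_s: 5.57
tool_pos: [0.5282, 0.2519, 0.0967]
tool_rot: [-180.0, -0.0, -1.5]
force: [0.7, 0.1, -0.3]
grip_width: 0.0289
grasp_force: 0.0
```

```bash
python3 -m jog '[[0,0,0,0,0],[0,0,0,0,0],[0,0,0,0,0],[0,0,0,0,0],[0,0,0,0,0]]' 30
python3 -m jog '[[0,0,-0.1,0,0],[0,0,-0.1,0,0],[0,0,-0.1,0,0],[0,0,-0.1,0,0],[0,0,-0.1,0,0],[0,0,-0.1,0,0],[0,0,-0.1,0,0],[0,0,-0.1,0,0],[0,0,-0.1,0,0],[0,0,-0.1,0,0],[0,0,-0.1,0,0],[0,0,0,0,0]]' 30
python3 -m jog '[[0.5,0,0,0,0],[0.5,0,0,0,0],[0.5,0,0,0,0],[0.5,0,0,0,0],[0.5,0,0,-0.5,0],[0.5,0,0,-1,0],[0.8,0,0,-1,0],[0.8,0,0,-1,0],[0.8,0,0,-1,0],[0.8,0,0,-1,0],[0.9,0,0,-1,0],[0.9,0,0,-1,0]]'
python3 - <<'E'
from cell import env,read_camera
import pickle
for n in ["top","scene"]: pickle.dump(read_camera(n),open(n+"2.pkl","wb"))
from h import *
print(env.get_obs()["tool_pos"])
for n in ["top2","scene2"]:
    P=cloud(load(n));x,y,z=np.moveaxis(P,2,0);v=(y>.05)&(y<.3)&(x>.45)&(x<.6)
    for nm,m in [("top",(z>.18)&(z<.2)),("mid",(z>.15)&(z<.165)),("low",(z>.12)&(z<.135)),("post",(z>.1)&(z<.122)&(y>.24))]:
        q=P[v&m];
        if len(q)>8: r=cv2.minAreaRect(q[:,:2].astype(np.float32)*1000);print(n,nm,len(q),q.mean(0).round(4),np.round(r[0],1),np.round(r[1]),round(r[2],1),q[:,2].max())
E
```

```text
time_s: 5.98
tool_pos: [0.5281, 0.2523, 0.0963]
tool_rot: [-180.0, -0.0, -1.5]
force: [0.5, 1.1, 0.6]
grip_width: 0.0184
grasp_force: 30.0
time_s: 6.98
tool_pos: [0.5286, 0.2705, 0.0963]
tool_rot: [179.7, 0.1, -1.6]
force: [-2.0, -6.1, 6.3]
grip_width: 0.0188
grasp_force: 30.0
time_s: 7.98
tool_pos: [0.5283, 0.2742, 0.2479]
tool_rot: [-180.0, -0.0, -1.5]
force: [0.1, -0.1, -0.3]
grip_width: 0.0739
grasp_force: 0.0
[0.53002126 0.27550465 0.25059819]
top2 top 315 [0.5338 0.1285 0.1933] [534.  129.3] [10. 99.] 88.5 0.19786510272887992
top2 mid 51 [0.5337 0.1245 0.1578] [534.  124.5] [ 1. 99.] 88.5 0.16478233356657124
top2 low 45 [0.5349 0.1244 0.1281] [535.  124.5] [ 1. 97.] 88.7 0.13459264218916978
scene2 top 329 [0.5399 0.1284 0.1904] [536.7 131. ] [ 14. 101.] 88.8 0.19830966426665098
scene2 mid 184 [0.5415 0.1267 0.1575] [537.8 127.7] [99. 10.] 1.4 0.16497006201391629
scene2 low 177 [0.5414 0.1267 0.1278] [537.1 130.1] [ 12. 101.] 88.7 0.13494420884670277
scene2 post 74 [0.5303 0.2667 0.1113] [528.6 268.6] [19. 19.] 17.9 0.11770945402796984
```

Jaw is open about 17 mm and the plate still stands upright at (0.535, 0.130). Over to the plate.

```bash
python3 -m jog '[[1,0.45,1,0,0],[1,0,1,0,0],[1,0,1,0,0],[1,0,1,0,0],[1,0,1,0,0],[1,0,1,0,0],[1,0,1,0,0],[1,0,0.28,0,0],[1,0,0,0,0]]'
python3 -m jog '[[1,0,0,0.9,0],[1,0,0,0.9,0],[1,0,0,0.9,0],[1,0,0,0.9,0],[1,0,0,0,0],[1,0,0,0,0]]'
```

```text
time_s: 8.83
tool_pos: [0.5337, 0.1261, 0.2458]
tool_rot: [180.0, 0.0, -1.7]
force: [0.4, 0.4, -0.3]
grip_width: 0.0871
grasp_force: 0.0
time_s: 9.33
tool_pos: [0.5327, 0.1296, 0.1735]
tool_rot: [-180.0, 0.1, -1.4]
force: [0.4, 0.6, 0.9]
grip_width: 0.087
grasp_force: 0.0
```

```bash
python3 -m jog '[[0,0,0,0,0],[0,0,0,0,0],[0,0,0,0,0],[0,0,0,0,0],[0,0,0,0,0],[0,0,0,0,0],[0,0,0,0,0],[0,0,0,0,0],[0,0,0,0,0],[0,0,0,0,0],[0,0,0,0,0],[0,0,0,0,0]]' 30
python3 -m jog '[[0,0,0,0,0],[0,0,0,0,0],[0,0,0,0,0],[0,0,0,0,0],[0,0,0,0,0],[0,0,0,0,0],[0,0,0,0,0]]' 30
```

```text
time_s: 10.33
tool_pos: [0.5336, 0.128, 0.1741]
tool_rot: [180.0, 0.0, -1.5]
force: [0.2, -0.1, 0.4]
grip_width: 0.0154
grasp_force: 0.0
time_s: 10.92
tool_pos: [0.5336, 0.1283, 0.1742]
tool_rot: [-180.0, -0.0, -1.5]
force: [0.7, 0.9, 0.1]
grip_width: 0.0089
grasp_force: 30.0
```

```bash
python3 -m jog '[[0,0,0,-0.3,0],[0,0,0,-0.6,0],[0,0,0,-0.8,0],[0,0,0,-0.8,0],[0,0,0,-0.8,0],[0,0,0,-0.8,0],[0,0,0,-0.8,0],[0,0,0,-0.8,0],[0,0,0,-0.8,0],[0,0,0,-0.6,0],[0,0,0,-0.4,0],[0,0,0,0,0]]' 30
python3 -m jog '[[0,0.1,0.3,0,0],[0,0.1,0.6,0,0],[0,0.1,0.9,0,0],[0,0.15,0.9,0,0],[0,0.15,0.9,0,0],[0,0.15,0.9,0,0],[0,0.15,0.9,0,0],[0,0.15,0.9,0,0],[0,0.15,0.9,0,0],[0,0.15,0.9,0,0],[0,0.15,0.9,0,0],[0,0,0.9,0,0]]' 30
python3 -m jog '[[0,0,0.9,0,0],[0,0,0.9,0,0],[0,0,0.9,0,0],[0,0,0.9,0,0],[0,0,0.9,0,0],[0,0,0.9,0,0],[0,0,0.9,0,0],[0,0,0.9,0,0],[0,0,0.9,0,0],[0,0,0.7,0,0],[0,0,0.4,0,0],[0,0,0,0,0]]' 30
python3 -c "
from cell import env
print(env.get_obs()['qpos'])
from h import *
c=load('top');P=cloud(c)
print(P[195:210,335:345].reshape(-1,3).mean(0))"
```

```text
time_s: 11.92
tool_pos: [0.5343, 0.1279, 0.3259]
tool_rot: [180.0, -0.1, -1.6]
force: [0.7, 0.1, -5.9]
grip_width: 0.0093
grasp_force: 30.0
time_s: 12.92
tool_pos: [0.5579, -0.0736, 0.3225]
tool_rot: [180.0, 0.1, -1.6]
force: [0.1, 0.2, -5.2]
grip_width: 0.0093
grasp_force: 30.0
time_s: 13.92
tool_pos: [0.5521, -0.2582, 0.3229]
tool_rot: [180.0, 0.1, -1.8]
force: [-0.8, -0.9, -5.1]
grip_width: 0.0096
grasp_force: 30.0
[ 40.95464691  13.25838706 -22.66729017  77.9505832    5.15273958
  89.88989444 -72.98018765]
[ 0.56910486 -0.14500772  0.05917317]
```

```bash
python3 -m jog '[[0,0,0,0,-0.154],[0,0,0,0,-0.154],[0,0,0,0,-0.154],[0,0,0,0,-0.154],[0,0,0,0,-0.154],[0,0,0,0,-0.154],[0,0,0,0,-0.154],[0,0,0,0,-0.154],[0,0,0,0,-0.154],[0,0,0,0,-0.154],[0,0,0,0,-0.154],[0,0,0,0,-0.154]]' 30
python3 -m jog '[[0,0,0,0,-0.154],[0,0,0,0,-0.154],[0,0,0,0,0],[0,0,0,0,0],[0,0,0,0,0]]' 30
python3 - <<'E'
from cell import env,read_camera
import pickle
ps=[]
for n in ["top","scene","wrist"]:
    o=env.get_obs();ps.append(o["tool_pos"]);pickle.dump((c:=read_camera(n)),open(n+"3.pkl","wb"))
print(np.round(ps,4) if 0 else ps,o["tool_rot"],o["force"])
from h import *
for n in ["top3","scene3"]:
    P=cloud(load(n));x,y,z=np.moveaxis(P,2,0);v=(y>-.4)&(y<-.15)&(x>.45)&(x<.65)
    for a in [.17,.19,.21,.23,.25,.27,.29]:
        q=P[v&(abs(z-a)<.01)]
        if len(q)>8: r=cv2.minAreaRect(q[:,:2].astype(np.float32)*1000);print(n,a,len(q),np.round(r[0],1),np.round(r[1]),round(r[2],1))
    q=P[v&(z>.13)&(z<.35)];print("zmin",np.percentile(q[:,2],1))
E
```

```text
time_s: 14.92
tool_pos: [0.5536, -0.253, 0.3241]
tool_rot: [-180.0, -0.0, 82.1]
force: [-0.3, -0.2, -6.0]
grip_width: 0.0095
grasp_force: 30.0
time_s: 15.33
tool_pos: [0.5535, -0.254, 0.3241]
tool_rot: [-180.0, -0.0, 95.4]
force: [-0.2, 0.2, -4.8]
grip_width: 0.0096
grasp_force: 30.0
[array([ 0.55348382, -0.25398609,  0.32414018]), array([ 0.55346145, -0.25415273,  0.32413702]), array([ 0.55343478, -0.25432089,  0.32416327])] [-1.79995963e+02 -4.92802845e-04  9.54041538e+01] [ 0.33707511  0.6033472  -5.54467858]
top3 0.19 14 [ 546.  -202.9] [8. 1.] 7.5
top3 0.21 15 [ 546.5 -202.8] [10.  1.] 8.7
top3 0.23 16 [ 547.2 -202.7] [8. 1.] 8.1
top3 0.25 16 [ 546.7 -203.1] [8. 2.] 0.7
top3 0.27 24 [ 547.1 -203. ] [9. 2.] 7.3
top3 0.29 22 [ 546.9 -203.3] [9. 2.] 6.6
zmin 0.19068353325139004
scene3 0.19 332 [ 555.9 -252.5] [100.  12.] 89.9
scene3 0.21 465 [ 556.5 -252.6] [ 12. 100.] 0.3
scene3 0.23 499 [ 556.7 -252.8] [ 10. 101.] 1.3
scene3 0.25 529 [ 556.5 -252.9] [ 11. 101.] 1.1
scene3 0.27 556 [ 556.9 -252.9] [  8. 101.] 2.1
scene3 0.29 603 [ 557.  -252.4] [ 10. 101.] 1.2
zmin 0.1865130894258266
```

```bash
python3 -m jog '[[0,0,-0.3,0.3,0],[0,0,-0.22,0.6,0],[0,0,0,0.8,0],[0,0,0,0.9,0],[0,0,0,0.9,0],[0,0,0,0.9,0],[0,0,0,0.9,0],[0,0,0,0.9,0],[0,0,0,0.9,0],[0,0,0,0.7,0],[0,0,0,0.5,0],[0,0,0,0.1,0]]' 30
python3 -m jog '[[0,0,0,0,0],[0,0,0,0,0],[0,0,0,0,0]]' 30
```

```text
time_s: 16.48
tool_pos: [0.5413, -0.2554, 0.1537]
tool_rot: [-179.8, -0.1, 95.4]
force: [0.3, 0.2, -6.0]
grip_width: 0.0097
grasp_force: 30.0
time_s: 16.73
tool_pos: [0.5438, -0.256, 0.1574]
tool_rot: [179.9, 0.1, 95.5]
force: [0.2, -0.2, -5.1]
grip_width: 0.0096
grasp_force: 30.0
```

```bash
python3 -m jog '[[0,0,0,0.15,0],[0,0,0,0.15,0],[0,0,0,0.1,0],[0,0,0,0.05,0],[0,0,0,0.05,0],[0,0,0,0,0],[0,0,0,0,0]]' 30
python3 -m jog '[[0,0,0,0.04,0],[0,0,0,0.04,0],[0,0,0,0,0],[0,0,0,0,0]]' 30
```

```text
time_s: 17.32
tool_pos: [0.543, -0.2556, 0.1461]
tool_rot: [-180.0, -0.0, 95.5]
force: [0.5, 0.0, -5.8]
grip_width: 0.0099
grasp_force: 30.0
time_s: 17.65
tool_pos: [0.543, -0.2557, 0.1445]
tool_rot: [-180.0, 0.0, 95.5]
force: [-0.0, -0.8, -5.6]
grip_width: 0.0093
grasp_force: 30.0
```

```bash
python3 -m jog '[[0,0,0,0.04,0],[0,0,0,0.04,0],[0,0,0,0,0],[0,0,0,0,0]]' 30
python3 -m jog '[[0,0,0,0.03,0],[0,0,0,0.03,0],[0,0,0,0,0],[0,0,0,0,0]]' 30
```

```text
time_s: 17.98
tool_pos: [0.5438, -0.2558, 0.1442]
tool_rot: [179.9, 0.1, 95.5]
force: [-0.9, 0.1, 2.2]
grip_width: 0.0094
grasp_force: 30.0
time_s: 18.32
tool_pos: [0.5445, -0.2558, 0.1441]
tool_rot: [179.8, 0.1, 95.5]
force: [-0.9, 1.8, 8.4]
grip_width: 0.0093
grasp_force: 30.1
```

Foot is on the mat. Ease off the pressure, loosen the fingers, then tip the plate toward the brick with the far finger.

```bash
python3 -m jog '[[0,0,0,-0.03,0],[0,0,0,-0.03,0],[0.15,0,0,0,0],[0.2,0,0,0,0],[0.25,0,0,0,0],[0.3,0,0,0,0],[0.3,0,0,0,0],[0.3,0,0,0,0]]' 5
python3 -m jog '[[0.3,0,-0.1,0,0],[0.3,0,-0.15,0,0],[0.3,0,-0.15,0,0],[0.3,0,-0.15,0,0],[0.3,0,-0.15,0,0],[0.3,0,-0.15,0,0],[0.3,0,-0.15,0,0],[0.3,0,-0.15,0,0],[0.3,0,-0.15,0,0],[0.3,0,-0.15,0,0],[0.3,0,0,0,0],[0.3,0,0,0,0]]'
python3 - <<'E'
from cell import env,read_camera
import pickle,cv2
c=read_camera("scene");pickle.dump(c,open("scene4.pkl","wb"))
cv2.imwrite("pics/s4.png",cv2.resize(c["color"][180:340,70:300,::-1],None,fx=3,fy=3))
print(env.get_obs()["grip_width"])
E
```

```text
time_s: 18.98
tool_pos: [0.5429, -0.2557, 0.1427]
tool_rot: [-180.0, -0.0, 95.5]
force: [-0.2, -0.3, -0.1]
grip_width: 0.0254
grasp_force: 0.0
time_s: 19.98
tool_pos: [0.5139, -0.2586, 0.1429]
tool_rot: [-180.0, 0.0, 95.5]
force: [-0.3, -0.3, 0.4]
grip_width: 0.0262
grasp_force: 0.3
0.026169468745236586
```

View pics/s4.png

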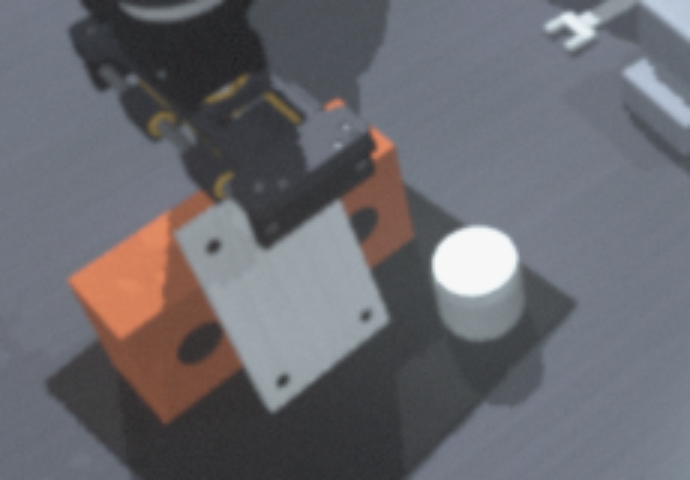

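The crop shows the plate leaning, its foot at (330,365) still on the mat and clear of the tin (478,280), and its top in the fingers moving toward the brick. Continue.

```bash
python3 -m jog '[[0.3,0,-0.12,0,0],[0.3,0,-0.12,0,0],[0.3,0,-0.12,0,0],[0.3,0,-0.12,0,0],[0.3,0,-0.12,0,0],[0.3,0,-0.12,0,0],[0.3,0,-0.1,0,0],[0.3,0,-0.08,0,0],[0.3,0,0,0,0],[0.3,0,0,0,0]]'
python3 -m jog '[[0.3,0,-0.05,0,0],[0.3,0,-0.05,0,0],[0.3,0,0,0,0],[0.3,0,0,0,0]]'
python3 -m jog '[[0.3,0,-0.05,0,0],[0.3,0,-0.05,0,0],[0.3,0,0,0,0],[0.3,0,0,0,0]]'
```

```text
time_s: 20.87
tool_pos: [0.4965, -0.2602, 0.1432]
tool_rot: [180.0, 0.0, 95.5]
force: [0.9, 0.9, 0.3]
grip_width: 0.0264
grasp_force: 0.0
time_s: 21.2
tool_pos: [0.4943, -0.2604, 0.143]
tool_rot: [180.0, 0.0, 95.5]
force: [-0.3, 0.3, 0.4]
grip_width: 0.0261
grasp_force: 0.0
time_s: 21.53
tool_pos: [0.4922, -0.2606, 0.143]
tool_rot: [-180.0, 0.0, 95.5]
force: [0.8, -0.6, -0.6]
grip_width: 0.0262
grasp_force: 0.0
```

```bash
python3 -m jog '[[0.3,0,-0.05,0,0],[0.3,0,-0.05,0,0],[0.3,0,0,0,0],[0.3,0,0,0,0]]'
python3 - <<'E'
from cell import env,read_camera
import pickle
from h import *
for n in ["scene","top"]:
    c=read_camera(n);P=cloud(c);x,y,z=np.moveaxis(P,2,0);g=c["color"].astype(int);hsv=cv2.cvtColor(c["color"],cv2.COLOR_RGB2HSV)
    if n=="scene":
        v=(y>-.29)&(y<-.21)&(x>.46)&(x<.6)&(z>.02)&(z<.1)&(hsv[...,1]<60)&(hsv[...,2]>90)
        q=P[v];u,s,w=np.linalg.svd(q-q.mean(0),full_matrices=False);nn=w[2]*np.sign(w[2][0])
        print(len(q),q.mean(0),"n",nn,"tilt",np.degrees(np.arcsin(nn[2])),"yaw",np.degrees(np.arctan2(nn[1],nn[0])))
    m=(hsv[...,0]<15)&(hsv[...,1]>110)&(y<0)&(y>-.45)&(x>.3)&(x<.7)&(z>.1)&(z<.115)
    r=cv2.minAreaRect(P[m][:,:2].astype(np.float32)*1000);print(n,"brick",r)
E
```

```text
time_s: 21.87
tool_pos: [0.4902, -0.2608, 0.1429]
tool_rot: [-180.0, 0.0, 95.5]
force: [0.4, -0.4, 0.4]
grip_width: 0.0257
grasp_force: 0.0
1410 [ 0.5258796  -0.25104005  0.06126404] n [0.93964712 0.09745297 0.32797289] tilt 19.14578424706855 yaw 5.921108429659107
scene brick ((469.51824951171875, -258.7332763671875), (66.84254455566406, 215.61102294921875), 5.474140644073486)
top brick ((463.45013427734375, -219.75003051757812), (65.39810180664062, 138.46170043945312), 5.513782024383545)
```

Plate leans at 19.1°, square to the brick (5.9° against 5.5°), brick unmoved. Now press the far finger lightly for the held-contact condition.

```bash
python3 -m jog '[[0.3,0,-0.05,0,0],[0.3,0,-0.05,0,0],[0.3,0,0,0,0],[0.3,0,0,0,0]]'
python3 -m jog '[[0.3,0,-0.05,0,0],[0.3,0,0,0,0],[0.3,0,0,0,0]]'
```

```text
time_s: 22.3
tool_pos: [0.4882, -0.261, 0.143]
tool_rot: [-180.0, 0.0, 95.5]
force: [-0.4, -0.2, 0.9]
grip_width: 0.0257
grasp_force: 0.0
time_s: 22.55
tool_pos: [0.4872, -0.2611, 0.143]
tool_rot: [-180.0, 0.0, 95.5]
force: [-1.2, -0.6, 1.2]
grip_width: 0.0258
grasp_force: 0.0
```

```bash
python3 -m jog '[[0.3,0,-0.05,0,0],[0.3,0,0,0,0],[0.3,0,0,0,0]]'
python3 -m jog '[[0.3,0,-0.05,0,0],[0.3,0,0,0,0],[0.3,0,0,0,0]]'
python3 -c "
from cell import env,read_camera
import cv2
o=env.get_obs();print(o['force'],o['tool_pos'],o['grasp_force'])
c=read_camera('scene')
cv2.imwrite('pics/s5.png',cv2.resize(c['color'][200:320,100:230,::-1],None,fx=5,fy=5))"
```

```text
time_s: 22.8
tool_pos: [0.4862, -0.2612, 0.1429]
tool_rot: [-180.0, 0.0, 95.5]
force: [-0.2, -0.0, 0.4]
grip_width: 0.026
grasp_force: 0.0
time_s: 23.05
tool_pos: [0.4853, -0.2612, 0.143]
tool_rot: [-180.0, 0.0, 95.5]
force: [-0.5, -0.3, -0.2]
grip_width: 0.0258
grasp_force: 0.0
[-0.52611686 -0.32052576 -0.21101232] [ 0.48525493 -0.26124567  0.14295041] 0.0
```

View pics/s5.png

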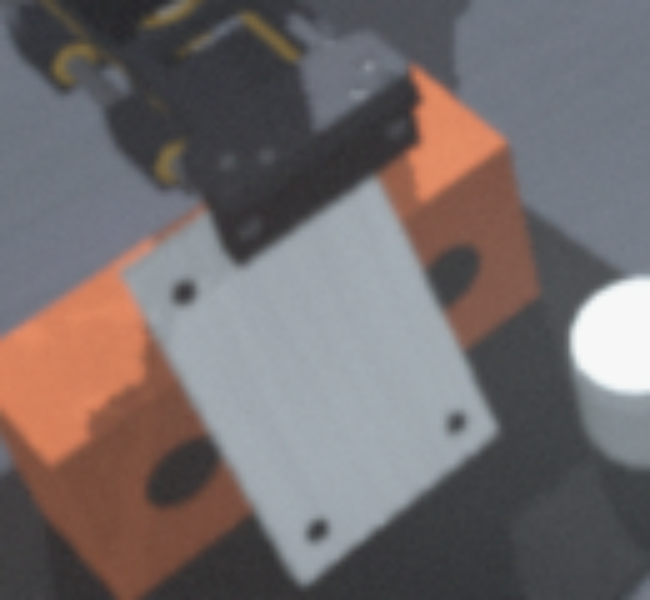

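The crop shows the plate leaning on the brick's top edge, with the far fingertip (310,210) right in front of its face but not yet loading it.

```bash
python3 -m jog '[[0.3,0,-0.05,0,0],[0.3,0,0,0,0],[0.3,0,0,0,0]]'
python3 -m jog '[[0.3,0,-0.05,0,0],[0.3,0,0,0,0],[0.3,0,0,0,0]]'
python3 -m jog '[[0.3,0,-0.05,0,0],[0.3,0,0,0,0],[0.3,0,0,0,0]]'
```

```text
time_s: 23.35
tool_pos: [0.4843, -0.2613, 0.1429]
tool_rot: [-180.0, 0.0, 95.5]
force: [-0.3, 0.1, -0.0]
grip_width: 0.0262
grasp_force: 0.0
time_s: 23.6
tool_pos: [0.4833, -0.2615, 0.1429]
tool_rot: [-180.0, 0.0, 95.5]
force: [-0.1, -0.3, 0.0]
grip_width: 0.026
grasp_force: 0.0
time_s: 23.85
tool_pos: [0.4823, -0.2615, 0.143]
tool_rot: [180.0, 0.0, 95.5]
force: [-0.0, -0.0, 0.5]
grip_width: 0.0263
grasp_force: 0.1
```

```bash
python3 -m jog '[[0.3,0,-0.05,0,0],[0.3,0,0,0,0],[0.3,0,0,0,0]]'
python3 -m jog '[[0.3,0,-0.05,0,0],[0.3,0,0,0,0],[0.3,0,0,0,0]]'
```

```text
time_s: 24.1
tool_pos: [0.4819, -0.2615, 0.1432]
tool_rot: [179.9, 0.0, 95.5]
force: [2.5, 0.6, -0.9]
grip_width: 0.0258
grasp_force: 1.0
time_s: 24.35
tool_pos: [0.4805, -0.2616, 0.143]
tool_rot: [180.0, 0.0, 95.5]
force: [2.9, 0.3, -1.2]
grip_width: 0.0262
grasp_force: 1.0
```

```bash
python3 -m jog '[[0.3,0,0,0,0],[0.3,0,0,0,0],[0.3,0,0,0,0],[0.3,0,0,0,0]]'
cat > chk.py <<'E'
from cell import env,read_camera
from h import *
c=read_camera("scene");P=cloud(c);x,y,z=np.moveaxis(P,2,0);hsv=cv2.cvtColor(c["color"],cv2.COLOR_RGB2HSV)
v=(y>-.29)&(y<-.21)&(x>.46)&(x<.6)&(z>.02)&(z<.1)&(hsv[...,1]<60)&(hsv[...,2]>90)
q=P[v];u,s,w=np.linalg.svd(q-q.mean(0),full_matrices=False);nn=w[2]*np.sign(w[2][0])
print(len(q),q.mean(0),"tilt",np.degrees(np.arcsin(nn[2])),"yaw",np.degrees(np.arctan2(nn[1],nn[0])))
m=(hsv[...,0]<15)&(hsv[...,1]>110)&(y<0)&(y>-.45)&(x>.3)&(x<.7)&(z>.1)&(z<.115)
print("brick",cv2.minAreaRect(P[m][:,:2].astype(np.float32)*1000))
cv2.imwrite("pics/last.png",c["color"][:,:,::-1])
E
python3 chk.py
```

```text
time_s: 24.68
tool_pos: [0.4805, -0.2616, 0.143]
tool_rot: [180.0, 0.0, 95.5]
force: [2.9, -1.3, -0.6]
grip_width: 0.0257
grasp_force: 1.2
1478 [ 0.52750171 -0.25074382  0.0613029 ] tilt 21.039149818891524 yaw 5.863031897604189
brick ((469.25885009765625, -258.7359924316406), (66.69207000732422, 215.0166778564453), 5.805723190307617)
```

Contact with finger, brick and mat has held for 0.5 s at 21° with the brick unmoved. Release by opening, then rise.

```bash
python3 -m jog '[[0.4,0,0,0,0],[0.5,0,0,0,0],[0.6,0,0,0,0],[0.7,0,0,0,0],[0.7,0,0,0,0],[0.7,0,0,0,0],[0.7,0,0,-0.3,0],[0.7,0,0,-0.5,0],[0.7,0,0,-0.5,0],[0.7,0,0,-1,0],[0.7,0,0,-1,0],[0.7,0,0,-1,0]]'
python3 -m jog '[[0.7,0,0,-1,0],[0.7,0,0,-1,0],[0.7,0,0,0,0],[0.7,0,0,0,0],[0.7,0,0,0,0]]'
python3 chk.py
```

```text
time_s: 25.73
tool_pos: [0.4806, -0.2617, 0.2311]
tool_rot: [179.9, 0.0, 95.5]
force: [1.0, -0.6, 0.6]
grip_width: 0.0609
grasp_force: 0.0
time_s: 26.15
tool_pos: [0.4802, -0.2616, 0.269]
tool_rot: [-180.0, 0.0, 95.5]
force: [0.4, -0.2, -0.5]
grip_width: 0.0606
grasp_force: 0.0
1469 [ 0.52746278 -0.25068223  0.06145831] tilt 20.914973028999448 yaw 6.058359359963541
brick ((469.17059326171875, -259.232421875), (67.60015106201172, 213.8805694580078), 5.604359149932861)
```

View pics/last.png

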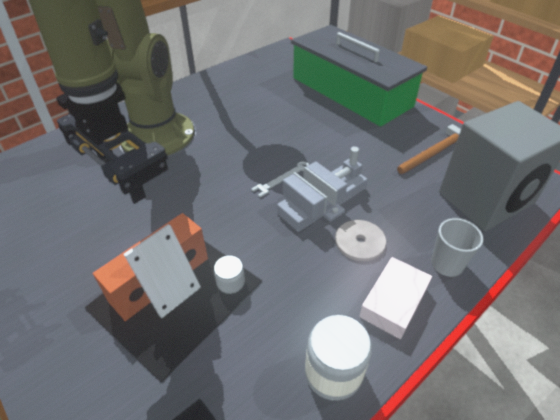

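The picture shows the plate (165,270) leaning at 21° on the brick, with the gripper clear (130,160), the vise open (325,180) and the bystanders undisturbed.

```bash
python3 -c "
from cell import env
print(env.sign_off())"
```

```text
the job is handed in; nothing more can be done
None
```

The job is handed in (no verdict was returned): the plate leans on the brick at about 21° from upright, square to it and near its middle. I measured the vise open about 17 mm and the brick within a millimetre of its start; the tin, disc and spanner look undisturbed in the final picture.

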